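Grease a bronze mooring swivel with a push-type gun

ROBOT

A 6-joint arm with a two-finger parallel gripper is mounted at the origin on the work surface. World frame = base frame: x ahead of the robot, y to its left, z up, the work surface at z = 0. Lengths are in m, angles in rad, forces in N, time in s.
With the tool pointing down it reaches from about 0.425 to 0.95 m from the base axis. Payload 14.7 kg.
Tool frame: the origin (TCP) lies at the very end of the fingers, on their centre line; the grasp point (between the pads) lies robot.tcp_to_grasp behind it (robot.tcp_to_grasp is the distance from the TCP to the grasp point, in m); z points along the fingers, y is the line along which they close (so a half turn about z gives the same grasp; the last joint's range is limited). The gripper opens to 85 mm and grips with 20 to 120 N. Pads are 22 mm wide; open, the fingers measure 114 mm over their backs; the gripper's body (76 mm by 85 mm) begins 54 mm behind the grasp point. The pads swing forward as they close: fully open they stand 13 mm farther back than shut.
Start: joints at [-1.274, 0.48, 1.596, -0, 1.065, -0.047], TCP at [0.219, -0.612, 0.231] pointing down, gripper open.
Joint ranges: [-2.75, 2.75], [-0.82, 2.05], [0.23, 2.67], [-1.56, 4.7], [0.09, 2.69], [-2.92, 2.92]. Speed limits (rad/s): [1.89, 1.89, 2.39, 3.01, 3.01, 3.01].

INTERFACE

Orientations are given as a unit quaternion [w, x, y, z].
In Python, from cell import readout, grab_frame, order, spotter, robot gives the robot as it stands. The module is installed in compiled form; this text tells all that it offers.
- The arm moves only by the tool servo_tool, never from a script. Its argument "deltas" is text: rows parted by semicolons, each of 7 numbers parted by spaces: the shift along the tool's x, y, z in mm, then the turn, a rotation vector about the tool's x, y, z in degrees, then the finger opening in mm, from 0 to 85.4. In form: dx dy dz rx ry rz jaw; .... A call has 1 to 8 rows; each row is the pose to reach, as a shift and turn from the pose commanded when the call began, along the tool's axes at that moment; what a row does not reach only later rows make up. A row lasts 1/10 s, in which the tool goes at most 50 mm and 8.59 degrees, less where a joint would pass 70% of its speed; a pose out of reach is approached as far as the arm can. A call with a gripper value outside its range is refused whole. The fingers move at their own pace and stop on an object; "newtons" is the grip in N (left out, the last holds). Time passes only in rows, so rows that repeat a pose let the fingers close. It gives the time, the measured TCP pose, the force, the opening and the grip force at its end, in the units of the state.
- readout.read_state(): the state, without advancing time (a new reading comes with each control period).
- grab_frame(name): name is "side" or "top" or "wrist"; returns a dict with "image" (400x640x3 uint8, red, green, blue), "fx", "fy", "cx", "cy" (pixels), "dist_coeffs" ([k1, k2, p1, p2, k3] as OpenCV has them; the pictures are not rectified), "eye" and "rotation" of the camera in the world; the wrist camera has in their place "tool_from_camera" (4x4, takes a point from camera to tool coordinates, whose origin is the TCP and whose axes are the flange's). Camera axes: x right, y down, z forward; pixel columns grow to the right and rows downward; lengths in m; the calibration is good to about 2 mm. A picture is of the moment at which its call begins: read the wrist's pose just before it. There is no depth.
- order.finish_job(): hands the job in; it is judged then, once.
Trained networks look in a picture, given as the dict that the camera call returned (one of the last four; its "shot" number tells which), for a name from the list of things; names that differ only in an ending like _2 or _b are one class to them, and where a whole thing is asked for, a point or a joint stands for the part that bears it (a point fixed in the world has none). Each returns a list of dicts, best first, with "conf" (0 to 1); they miss things now and then, are a little off and sometimes report something else, mostly with a low value. They report only what shows in the picture. A call takes as long as a camera call.
- spotter.spot_in(picture, thing): "point" ([x, y, z] in m, in world coordinates, good to about 4 mm: the middle of the surface that is visible of it).
The state is a dict: "time": time; "q": joint angles; "qvel": joint speeds; "effort": joint torques, N m; "tool_pos": TCP position; "ee_rot": TCP orientation; "force": force on the tool from outside, world axes, zero at the start; "wrist_torque": the same for the moment, N m; "grip_width": opening from 0.0 (shut) to 1.0 (fully open); "finger_force": force on a finger pad.
Only numpy, scipy, OpenCV 4.12 (cv2) and the standard library are available. Lean on these libraries where they do the work, as an engineer would, in place of code of your own. Each camera call takes 0.05 s, during which the arm holds its last target. There are 200 camera calls.

TASK

Grease the bronze mooring swivel on the counter: take the push-type grease gun out of its oak block and press its coupler squarely onto whichever of the swivel's two tilted grease nipples the fallen-over eye leaves clear, until it snaps home over the nipple's head. Then push on against the gun's spring until the nozzle has gone at least half of its stroke into the gun, and finish holding it there, still pressed and gripped; leave the latch, the ferrule and the shackle where they lie.

Things in the scene. Friction and masses are not known exactly. Their poses are not given: they have to be found in the camera images.
- gun_grip (a point): Grip point of the grease gun (0.4 kg), on its axis midway up the plain aluminium barrel, 36 mm in diameter. The gun stands upright, nozzle down, in the oak block, this point 52 mm above the block's top. z: from nozzle to tail. The tail end is 40 mm above this point, the 52 mm wide front cap (rests on the block) 36 to 52 mm below, the coupler's mouth 127 mm below. Lift 80 mm to clear the block.
- coupler_mouth (a point): Centre of the open end face of the coupler at the nozzle's end; z along the gun towards the tail. Coupler: steel sleeve 30 mm in diameter, 30 mm long, bore 19 mm wide, 16 mm deep; three spring jaws 4.5 mm inside spread over the nipple's head (5 to 10 N of push) and snap in behind it. A tube 12 mm in diameter and 45 mm long joins it to the gun's front cap.
- nozzle (a joint): How far the nozzle has been pushed into the gun against its return spring, m: 0 is fully out, 0.020 is the full stroke. It begins to move at about 10 N and needs about 18 N at the full stroke.
- nipple_left: Steel grease nipple on the left shoulder of the bronze swivel (136 mm wide, on a 150 x 170 x 28 mm oak base, fixed). Origin: centre of its foot on the shoulder, 60 mm above the counter; z: the nipple's axis, leaning 30 degrees outwards from vertical. Along z: 18 mm wide hexagon to 6 mm, 9 mm neck, 14 mm head widest at 17 to 19.5 mm, tapered nose ending at 25 mm.
- nipple_right: The same nipple on the swivel's opposite, right shoulder, leaning the other way; 90 mm from the left one, foot to foot.
- nipple_left_home (a point): Point on the left nipple's axis, 9 mm along it from its foot: where the coupler's mouth centre sits when the coupler is fully home on this nipple.
- nipple_right_home (a point): The same point of the right nipple.
- eye (a joint): Angle of the swivel's bronze eye link (ring 44 mm wide, 56 mm from its pin), which swings freely on a pin 96 mm above the counter between the nipples and has fallen over to one side: at +1.2 rad it lies over the left nipple (the right one is clear), at -1.2 rad over the right nipple (the left one is clear).
- holder: Oak tool block, 95 mm square, 85 mm high, with an upright 38 mm hole through its middle where the gun stands; origin at the centre of its underside. Fixed.
- latch: Brass porthole latch, about 104 mm long, 26 mm wide and 20 mm high, lying loose on the counter; to be left alone. Origin under its plate.
- ferrule: Copper ferrule, a tube 32 mm in diameter and 30 mm high, standing loose on the counter; to be left alone. Origin at the centre of its underside.
- shackle: Iron shackle, about 80 x 62 mm and 13 mm thick, lying loose on the counter; to be left alone. Origin on its underside.

How it is judged:
By the outcome, as a careful person would: the job done as asked, in the order asked, and still so for the second after the job is handed in, while the arm keeps its last pose, push and grip.
It also fails if it takes over 40 s, if anything falls off the work surface, if the arm or the gripper's body presses on something with over 40 N, if the wrist force passes 120 N, or if a joint passes its speed limit or range.

## Working session

There is one attempt and no reset: what is moved stays moved. The work goes in short steps, Python scripts to look and compute and a tool call to move; the robot and the scene stay as the last step left them, time stands still between calls to the robot, and variables do not carry over. Pictures are saved under pics/ and viewed, at most 10 in all, crops included, and the job is handed in when it is done.

Besides the shell and the picture viewer there is one more tool, called after ">>>" as name(argument=value, ...) on one line, values as JSON. servo_tool: Moves the arm, as the interface text tells. Its arguments: {"type":"object","properties":{"deltas":{"type":"string"},"newtons":{"type":"number"}},"required":["deltas"]}

```bash
mkdir -p pics
cat > h.py <<'E'
import numpy as np, cv2
from cell import readout, grab_frame, order, spotter, robot
from scipy.spatial.transform import Rotation as R
def rot(q): return R.from_quat([q[1],q[2],q[3],q[0]])
def cam(p,st=None):
    if 'eye' in p: return np.array(p['eye']),np.array(p['rotation'])
    T=np.array(p['tool_from_camera']); W=rot(st['ee_rot']).as_matrix()
    return W@T[:3,3]+np.array(st['tool_pos']), W@T[:3,:3]
def K(p): return np.array([[p['fx'],0,p['cx']],[0,p['fy'],p['cy']],[0,0,1.]])
def ray(p,uv,st=None):
    e,Rm=cam(p,st)
    x=cv2.undistortPoints(np.array([[uv]],float),K(p),np.array(p['dist_coeffs'],float))[0,0]
    d=Rm@np.array([x[0],x[1],1]); return e,d/np.linalg.norm(d)
def proj(p,X,st=None):
    e,Rm=cam(p,st); rv=cv2.Rodrigues(Rm.T)[0]
    return cv2.projectPoints(np.atleast_2d(X).astype(float),rv,-Rm.T@e,K(p),np.array(p['dist_coeffs'],float))[0][:,0]
def tri(rays):
    A=0;b=0
    for e,d in rays:
        M=np.eye(3)-np.outer(d,d);A=A+M;b=b+M@e
    return np.linalg.solve(A,b)
def save(n,im): cv2.imwrite('pics/'+n+'.png',cv2.cvtColor(im,cv2.COLOR_RGB2BGR))
def shot(n): st=readout.read_state(); return st,grab_frame(n)
E
python3 - <<'E'
from h import *
np.set_printoptions(precision=4,suppress=True)
s=readout.read_state();print(s,robot.tcp_to_grasp)
ims=[]
for n in('side','top'):
    p=grab_frame(n);ims.append(p['image']); print(n,p['eye'],p['fx'])
    for t in('gun_grip','coupler_mouth','nipple_left','nipple_right','eye','holder','latch','ferrule','shackle'):
        print(t,[(np.round(d['point'],3),round(d['conf'],2),proj(p,d['point'])[0].round()) for d in spotter.spot_in(p,t)[:2]])
    save(n+'0',p['image'])
E
```

```text
{'time': 0.0, 'q': array([-1.2736,  0.4808,  1.5969, -0.    ,  1.0651, -0.0466]), 'qvel': array([ 0.0003,  0.0002,  0.0011,  0.0001, -0.0004, -0.0005]), 'effort': array([  0.0019, -95.0658, -43.0175,   0.0003,   0.012 ,   0.    ]), 'tool_pos': array([ 0.219 , -0.6116,  0.2307]), 'ee_rot': array([-0.0006,  0.9853,  0.1711, -0.0001]), 'force': array([-0.2023,  0.8277, -0.4424]), 'wrist_torque': array([-0.0058, -0.0257,  0.037 ]), 'finger_force': 0.0, 'grip_width': 1.0036361336417075} 0.0187
side [0.3314 0.7543 0.7197] 437.80101111239026Traceback (most recent call last):
  File "<stdin>", line 8, in <module>
  File "h.py", line 15, in proj
    e,Rm=cam(p,st); rv=cv2.Rodrigues(Rm.T)[0]
                       ~~~~~~~~~~~~~^^^^^^
cv2.error: OpenCV(4.12.0) /io/opencv/modules/calib3d/src/calibration_base.cpp:131: error: (-2:Unspecified error) in function 'void cv::Rodrigues(cv::InputArray, cv::OutputArray, cv::OutputArray)'
> Input matrix must be 1x3 or 3x1 for a rotation vector, or 3x3 for a rotation matrix:
>     '((srcSz == Size(3, 1) || srcSz == Size(1, 3)) && srccn == 1) || (srcSz == Size(1, 1) && srccn == 3) || (srcSz == Size(3, 3) && srccn == 1)'
> where
>     'srcSz' is [1 x 4]
```

Rotation is a quaternion.

```bash
sed -i "s/np.array(p\['rotation'\])/rot(p['rotation']).as_matrix()/" h.py
python3 - <<'E'
from h import *
np.set_printoptions(precision=4,suppress=True)
for n in('side','top'):
    p=grab_frame(n); print(n,p['eye'],p['fx'])
    for t in('gun_grip','coupler_mouth','nipple_left','nipple_right','eye','holder','latch','ferrule','shackle'):
        print(t,[(np.round(d['point'],3),round(d['conf'],2),proj(p,d['point'])[0].round()) for d in spotter.spot_in(p,t)[:2]])
    save(n+'0',p['image'])
E
```

```text
side [0.3314 0.7543 0.7197] 437.80101111239026
gun_grip [(array([0.483, 0.182, 0.137]), 0.69, array([373., 231.]))]
coupler_mouth []
nipple_left []
nipple_right []
eye [(array([ 0.489, -0.095,  0.116]), 0.53, array([410., 160.])), (array([0.698, 0.249, 0.024]), 0.36, array([261., 258.]))]
holder [(array([0.474, 0.206, 0.068]), 0.7, array([370., 265.]))]
latch []
ferrule [(array([0.693, 0.248, 0.021]), 0.78, array([263., 259.]))]
shackle [(array([ 0.492, -0.092,  0.07 ]), 0.73, array([406., 176.])), (array([0.474, 0.417, 0.009]), 0.67, array([325., 373.]))]
top [0.53   0.0739 0.9778] 398.1483710856802
gun_grip [(array([0.49 , 0.168, 0.172]), 0.73, array([260., 255.]))]
coupler_mouth []
nipple_left []
nipple_right [(array([ 0.463, -0.192,  0.07 ]), 0.61, array([424., 266.]))]
eye [(array([ 0.489, -0.11 ,  0.125]), 0.72, array([393., 256.]))]
holder [(array([0.495, 0.166, 0.085]), 0.94, array([266., 251.]))]
latch [(array([ 0.736, -0.005,  0.008]), 0.88, array([340., 153.]))]
ferrule [(array([0.693, 0.24 , 0.026]), 0.51, array([240., 168.]))]
shackle [(array([0.48 , 0.414, 0.013]), 0.69, array([167., 255.]))]
```

View pics/side0.png

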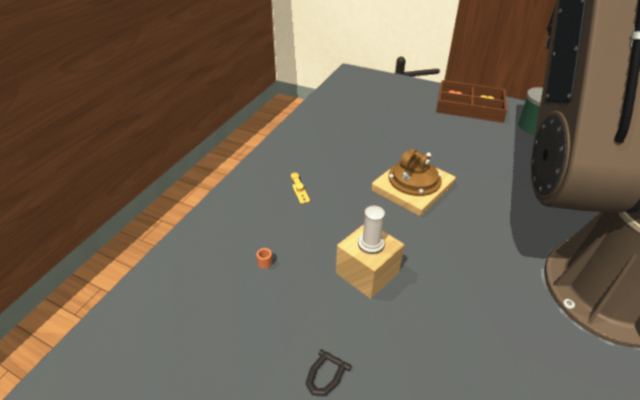

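View pics/top0.png

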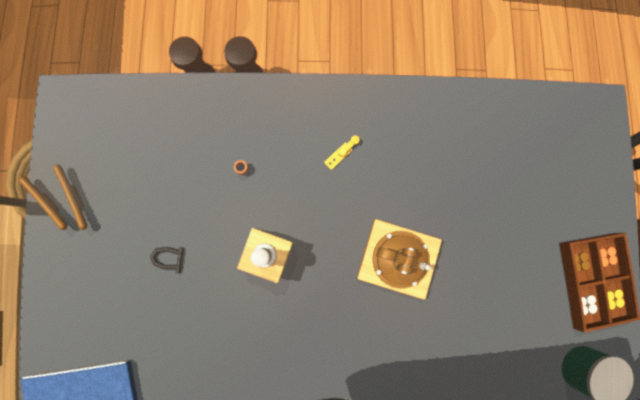

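The gun stands in its block at top px (263,255). The swivel is at (402,258) with its eye fallen to the image left (+y). The nipple visible in silver at top px (424,266) / side px (429,155) is the clear one. I'll bring the wrist camera over for a closer look.

>>> servo_tool(deltas="40 -40 -30 0 0 0 85; 75 -70 -50 0 0 0 85; 110 -100 -70 0 0 0 85; 145 -130 -90 0 0 0 85; 180 -160 -110 0 0 0 85; 215 -190 -130 0 0 0 85; 250 -220 -140 0 0 0 85; 285 -250 -150 0 0 0 85")

```text
time: 1.9
tool_pos: [0.3993, -0.2868, 0.3804]
ee_rot: [0.001, 0.985, 0.171, 0.0]
force: [0.4, -0.3, -0.2]
grip_width: 0.996
finger_force: 0.0
```

Run:
```python
from h import *
np.set_printoptions(precision=4,suppress=True)
s,p=shot('wrist'); print(s['tool_pos'],s['ee_rot'],s['q'],p['tool_from_camera'],p['fx'])
for t in('nipple_left','nipple_right','eye'):
    print(t,[(np.round(d['point'],3),round(d['conf'],2),proj(p,d['point'],s)[0].round()) for d in spotter.spot_in(p,t)[:2]])
save('w0',p['image'])
```

```text
[ 0.3993 -0.2868  0.3804] [0.0005 0.9853 0.1708 0.0005] [-0.6846  0.1225  1.7372  0.0001  1.2804  0.5428] [[ 0.0001 -0.9549 -0.2968  0.0762]
 [ 1.      0.0005 -0.0012  0.0004]
 [ 0.0013 -0.2968  0.9549 -0.1435]
 [ 0.      0.      0.      1.    ]] 313.95271550195235
nipple_left [(array([0.456, 0.137, 0.059]), 0.5, array([44., 14.])), (array([ 0.467, -0.195,  0.075]), 0.27, array([275.,  87.]))]
nipple_right [(array([ 0.468, -0.189,  0.072]), 0.65, array([271.,  84.]))]
eye [(array([ 0.488, -0.12 ,  0.115]), 0.85, array([216.,  47.]))]
```

View pics/w0.png

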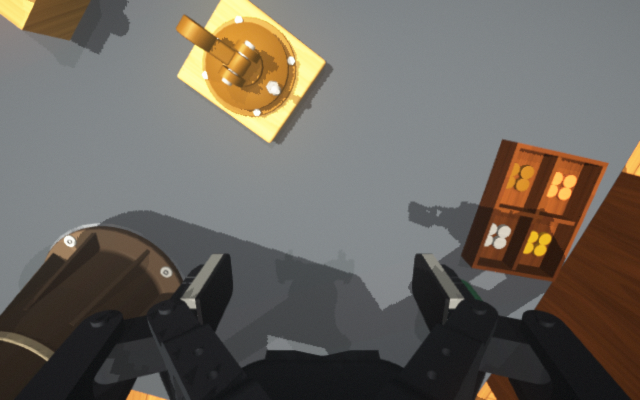

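The eye lies towards the upper-left (+y), over the far nipple. The clear nipple is the right one, at px (274,88). Next I'll take closer views from two places.

>>> servo_tool(deltas="30 -20 30 0 0 0 85; 60 -40 65 0 0 0 85; 90 -55 100 0 0 0 85; 121 -70 130 0 0 0 85; 121 -70 130 0 0 0 85")

```text
time: 2.6
tool_pos: [0.4886, -0.1799, 0.245]
ee_rot: [-0.002, 0.985, 0.171, -0.002]
force: [0.3, -1.0, 0.2]
grip_width: 0.994
finger_force: 0.0
```

```bash
cat > m.py <<'E'
from h import *
import sys,pickle
np.set_printoptions(precision=4,suppress=True)
n=sys.argv[1]
s,p=shot('wrist'); print(s['tool_pos'],s['ee_rot'])
for t in sys.argv[2:]:
    print(t,[(np.round(d['point'],3),round(d['conf'],2),proj(p,d['point'],s)[0].round()) for d in spotter.spot_in(p,t)[:2]])
save(n,p['image']); pickle.dump((s,p),open(n+'.pkl','wb'))
E
python3 m.py w1 nipple_right eye
```

```text
[ 0.4886 -0.1799  0.245 ] [-0.0018  0.9852  0.1714 -0.0024]
nipple_right [(array([ 0.47 , -0.188,  0.065]), 0.66, array([324., 194.]))]
eye [(array([ 0.49 , -0.112,  0.111]), 0.66, array([252., 161.]))]
```

View pics/w1.png

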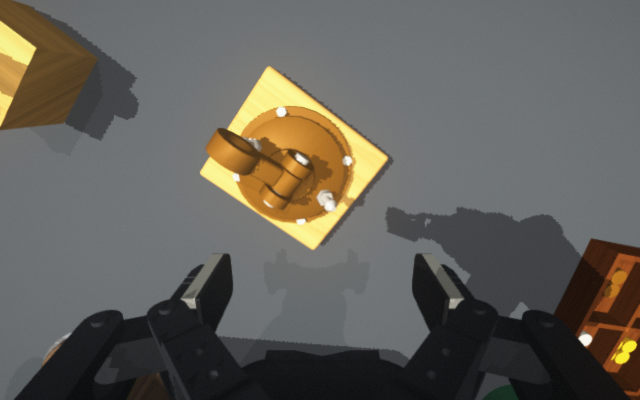

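>>> servo_tool(deltas="12 -38 -10 0 0 0 85; 24 -76 -20 0 0 0 85; 40 -115 -30 0 0 0 85; 40 -115 -30 0 0 0 85")

```text
time: 3.15
tool_pos: [0.4884, -0.058, 0.2817]
ee_rot: [0.0, 0.985, 0.172, 0.002]
force: [0.0, -1.2, 0.1]
grip_width: 0.996
finger_force: 0.0
```

```bash
python3 m.py w2 nipple_right eye holder gun_grip
python3 - <<'E'
import pickle,cv2
a=[]
for n,x,y in(('w1',190,55),('w2',0,0)):
    s,p=pickle.load(open(n+'.pkl','rb'))
    if n=='w1': c=p['image'][55:255,190:400]
    else: c=p['image'][40:260,260:500]
    a.append(cv2.resize(c,None,fx=2.5,fy=2.5,interpolation=cv2.INTER_CUBIC)); 
h=max(x.shape[0] for x in a)
import numpy as np
a=[np.pad(x,((0,h-x.shape[0]),(0,0),(0,0))) for x in a]
im=cv2.resize(np.hstack(a),None,fx=.7,fy=.7,interpolation=cv2.INTER_AREA)
print(im.shape)
cv2.imwrite('pics/c12.png',p['image'][:,:,::-1])
E
```

```text
[ 0.4884 -0.058   0.2817] [0.0003 0.9852 0.1716 0.0019]
nipple_right [(array([ 0.468, -0.187,  0.066]), 0.61, array([415., 220.]))]
eye [(array([ 0.491, -0.107,  0.121]), 0.56, array([369., 194.])), (array([ 0.468, -0.193,  0.072]), 0.28, array([421., 223.]))]
holder [(array([0.508, 0.149, 0.086]), 0.61, array([141.,  90.]))]
gun_grip [(array([0.494, 0.16 , 0.149]), 0.74, array([ 87., 100.]))]
(385, 788, 3)
```

View pics/c12.png

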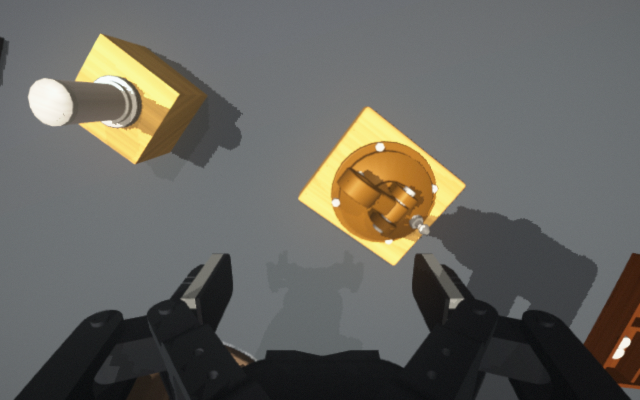

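```bash
cat > fit.py <<'E'
from h import *
import pickle
from scipy.optimize import least_squares
np.set_printoptions(precision=4,suppress=True)
def ref(p,c):
    g=cv2.cvtColor(p['image'],cv2.COLOR_RGB2GRAY)
    return cv2.cornerSubPix(g,np.array(c,np.float32).reshape(-1,1,2),(5,5),(-1,-1),(3,50,.01))[:,0]
V=[]
for n,c in(('w1',[(268,67),(389,157),(315,249),(200,173)]),('w2',[(368,107),(466,185),(394,265),(299,198)])):
    s,p=pickle.load(open(n+'.pkl','rb')); r=ref(p,c); print(n,r-np.array(c)); V.append((s,p,r))
# long side 170 along u (nipple line, right = +u), short 150 along v
def corners(x):
    u=np.array([np.cos(x[2]),np.sin(x[2]),0]);v=np.array([-u[1],u[0],0])
    c=np.array([x[0],x[1],x[3]]); return [c+a*.085*u+b*.075*v for a,b in((-1,1),(1,1),(1,-1),(-1,-1))]
f=lambda x:np.concatenate([(proj(p,corners(x),s)-r).ravel() for s,p,r in V])
for y0 in(-1.9,):
    r=least_squares(f,[.48,-.14,y0,.028],loss='soft_l1'); print(r.x,r.cost,f(r.x).round(1))
x=r.x
u=np.array([np.cos(x[2]),np.sin(x[2]),0]);c=np.array([x[0],x[1],0])
foot=c+.045*u+[0,0,.06]; ax=.5*u+[0,0,np.cos(np.pi/6)]
print('foot',foot,'axis',ax,'head',foot+.018*ax)
crops=[]
for s,p,_ in V:
    im=p['image'].copy(); q=proj(p,[foot,foot+.006*ax,foot+.018*ax,foot+.025*ax],s); print(q)
    m=q.mean(0).astype(int); big=cv2.resize(im[m[1]-24:m[1]+24,m[0]-24:m[0]+24],None,fx=8,fy=8,interpolation=cv2.INTER_CUBIC)
    for k in q: cv2.circle(big,tuple(int(a) for a in (k-m+24.5)*8),3,(0,255,0),1)
    crops.append(big)
save('n12',np.hstack(crops))
E
python3 fit.py
```

```text
w1 [[ 0.059  -1.529 ]
 [-1.0255  0.201 ]
 [-2.3059  0.6286]
 [-1.0245 -0.3999]]
w2 [[-0.6639 -0.9451]
 [-0.562   0.0829]
 [-0.6769  0.4148]
 [-1.6107  0.4205]]
[ 0.4782 -0.1455 -1.8657  0.022 ] 1.4332817812124266 [ 0.4 -0.3  0.5  0.4  0.5  0.3  0.3  0.5 -0.6 -0.6 -0.1 -0.2 -0.6  0.
 -0.8 -0.1]
foot [ 0.4651 -0.1886  0.06  ] axis [-0.1453 -0.4784  0.866 ] head [ 0.4625 -0.1972  0.0756]
[[323.0038 196.5193]
 [325.2167 199.531 ]
 [329.8203 205.7967]
 [332.6212 209.6088]]
[[413.95   220.6318]
 [416.9261 223.5045]
 [423.0784 229.4461]
 [426.796  233.0383]]
```

View pics/n12.png

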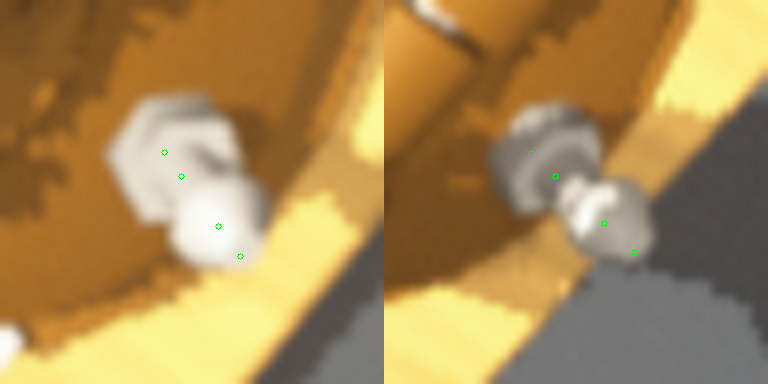

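The overlay lands on the nipple (hexagon and head within about 1 px), so the clear nipple and its axis are found. Next is the gun: triangulate its tail from w2 and the top view.

Run:
```python
from h import *
import pickle
np.set_printoptions(precision=4,suppress=True)
s,p=pickle.load(open('w2.pkl','rb'))
pt=grab_frame('top'); ps=grab_frame('side')
def atz(r,z): return r[0]+r[1]*(z-r[0][2])/r[1][2]
ra=ray(p,(50,102),s)
g=pt['image'][235:275,240:290].astype(float); m=g.min(2)>140; ys,xs=np.nonzero(m); print('bright top',xs.mean()+240,ys.mean()+235,m.sum(),xs.min()+240,xs.max()+240,ys.min()+235,ys.max()+235)
rb=ray(pt,(263,255.5)); rc=ray(ps,(374.5,211))
print(atz(ra,.177),atz(rb,.177),atz(rc,.177)); print('tri',tri([ra,rb,rc]),tri([ra,rb]))
rcap=ray(p,(116,102),s); print('cap top z.101',atz(rcap,.101))
```

```text
bright top 261.08480565371025 251.82155477031802 1132 240 289 235 274
[0.4899 0.1686 0.177 ] [0.4904 0.1621 0.177 ] [0.4874 0.1728 0.177 ]
tri [0.4896 0.1665 0.1741] [0.4916 0.1614 0.1856]
cap top z.101 [0.491  0.1635 0.101 ]
```

>>> servo_tool(deltas="16 -42 5 0 0 0 85; 32 -84 10 0 0 0 85; 48 -126 15 0 0 0 85; 64 -168 20 0 0 0 85; 78 -211 25 0 0 0 85; 78 -211 30 0 0 0 85; 78 -211 30 0 0 0 85")

```text
time: 4.2
tool_pos: [0.4898, 0.1651, 0.2483]
ee_rot: [0.0, 0.985, 0.172, -0.001]
force: [0.3, 0.2, -0.1]
grip_width: 0.996
finger_force: 0.0
```

```bash
python3 m.py w3 gun_grip holder
```

```text
[0.4898 0.1651 0.2483] [ 0.0002  0.9851  0.1718 -0.0008]
gun_grip [(array([0.497, 0.173, 0.173]), 0.75, array([316., 196.])), (array([0.51 , 0.185, 0.088]), 0.3, array([310., 155.]))]
holder [(array([0.508, 0.185, 0.086]), 0.6, array([309., 156.]))]
```

View pics/w3.png

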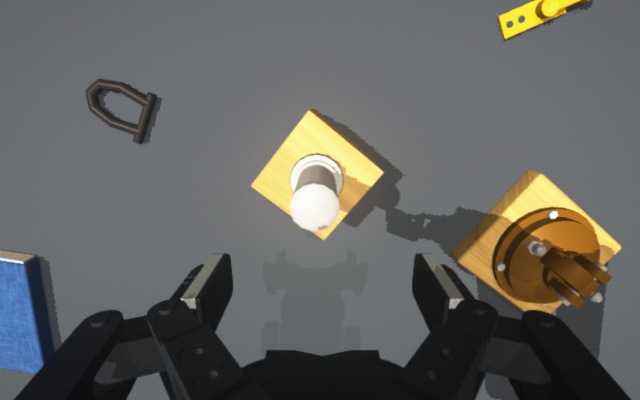

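The gun tail is centred at px (315,206), the cap at about (317,178) and the block top corners at (311,110), (383,173), (324,240), (251,186).

Run:
```python
from h import *
import pickle
from scipy.optimize import least_squares
np.set_printoptions(precision=4,suppress=True)
s,p=pickle.load(open('w3.pkl','rb')); s2,p2=pickle.load(open('w2.pkl','rb'))
def atz(r,z): return r[0]+r[1]*(z-r[0][2])/r[1][2]
C=np.array([(311,110),(383,173),(324,240),(251,186)],np.float32)
g=cv2.cvtColor(p['image'],cv2.COLOR_RGB2GRAY)
C=cv2.cornerSubPix(g,C.reshape(-1,1,2),(4,4),(-1,-1),(3,50,.01))[:,0];print(C)
def cor(x): return [np.array([x[0]+.0672*np.cos(x[2]+k*np.pi/2),x[1]+.0672*np.sin(x[2]+k*np.pi/2),x[3]]) for k in(0,-1,-2,-3)]
f=lambda x:(proj(p,cor(x),s)-C).ravel()
r=least_squares(f,[.49,.167,.4,.085],loss='soft_l1');print('holder',r.x,f(r.x).round(1))
a=ray(p,(315,206),s);b=ray(p2,(50,102),s2)
print('tail',atz(a,.177),'tri',tri([a,b]))
W=rot(s['ee_rot']).as_matrix()
for T in (r.x[:2],atz(a,.177)[:2]): print('tool delta mm',1e3*W.T@(np.array([*T,.137-robot.tcp_to_grasp])-s['tool_pos']))
```

```text
[[308.5285 109.6029]
 [383.6086 171.8612]
 [323.2192 239.8595]
 [250.2323 185.4117]]
holder [0.489  0.1708 0.4496 0.0863] [ 0.  -0.1 -0.1  0.1  0.1 -0.  -0.   0. ]
tail [0.4912 0.1709 0.177 ] tri [0.4897 0.1706 0.1743]
tool delta mm [  1.3636  -5.6528 130.0305]
tool delta mm [  3.4484  -4.9579 130.027 ]
```

>>> servo_tool(deltas="2 -5 20 0 0 0 85; 2 -5 50 0 0 0 85; 2 -5 80 0 0 0 85; 2 -5 110 0 0 0 85; 2 -5 130 0 0 0 85; 2 -5 130 0 0 0 85")

```text
time: 4.95
tool_pos: [0.4893, 0.1687, 0.1174]
ee_rot: [0.0, 0.985, 0.17, -0.002]
force: [-0.1, -0.3, 1.0]
grip_width: 0.994
finger_force: 0.0
```

>>> servo_tool(deltas="0 0 0 0 0 0 30; 0 0 0 0 0 0 20; 0 0 0 0 0 0 20; 0 0 0 0 0 0 20; 0 0 0 0 0 0 20; 0 0 0 0 0 0 20", newtons=90)

```text
time: 5.55
tool_pos: [0.4911, 0.1706, 0.1206]
ee_rot: [-0.0, 0.985, 0.171, 0.001]
force: [-1.5, -1.3, 12.8]
grip_width: 0.401
finger_force: 88.0
```

>>> servo_tool(deltas="0 0 -20 0 0 0 20; 0 0 -45 0 0 0 20; 0 0 -75 0 0 0 20; 0 0 -110 0 0 0 20; 0 0 -145 0 0 0 20; 0 0 -180 0 0 0 20; 0 0 -180 0 0 0 20")

```text
time: 6.25
tool_pos: [0.4924, 0.171, 0.3041]
ee_rot: [-0.0, 0.985, 0.171, 0.004]
force: [1.6, 1.0, -5.2]
grip_width: 0.398
finger_force: 90.6
```

```bash
cat > go.py <<'E'
from h import *
import sys
np.set_printoptions(precision=1,suppress=True)
foot=np.array([.4651,-.1886,.06]);ax=np.array([-.1453,-.4784,.866]);ax/=np.linalg.norm(ax)
def delta(P,tilt=True):
    s=readout.read_state(); r=rot(s['ee_rot']); W=r.as_matrix()
    d=1e3*W.T@(np.array(P)-s['tool_pos']); z=W[:,2]; c=np.cross(z,-ax)
    rv=W.T@(c/np.linalg.norm(c)*np.degrees(np.arctan2(np.linalg.norm(c),-z@ax)))
    return d,rv
if __name__=='__main__':
    s=readout.read_state();print(s['tool_pos'].round(4),s['q'].round(2),s['grip_width'],s['finger_force'])
    for o in (.26,.173): print(o,(foot+o*ax).round(3),*delta(foot+o*ax))
E
python3 go.py
```

```text
[0.5 0.2 0.3] [0.3 0.2 1.8 0.  1.1 1.5] 0.39848399714430077 90.63826560974121
0.26 [ 0.4 -0.3  0.3] [-224.6  433.7   17.4] [24.1 17.5  0. ]
0.173 [ 0.4 -0.3  0.2] [-199.2  398.7   92.9] [24.1 17.5  0. ]
```

>>> servo_tool(deltas="-15 30 0 0 0 0 20; -35 67 0 0 0 0 20; -55 106 0 0 0 0 20; -75 146 0 0 0 0 20; -95 186 0 3 2 0 20; -115 226 0 6 4 0 20; -135 266 4 9 6.5 0 20; -155 304 8 12 8.7 0 20")

```text
time: 7.05
tool_pos: [0.4486, -0.1549, 0.2923]
ee_rot: [-0.111, 0.978, 0.17, 0.054]
force: [1.6, 0.8, -4.8]
grip_width: 0.401
finger_force: 91.2
```

```bash
python3 go.py
```

```text
[ 0.4 -0.2  0.3] [-0.6  0.2  1.9  0.3  1.1  0.5] 0.40142320442839274 91.15194797515869
0.26 [ 0.4 -0.3  0.3] [-71.6 139.2 -31.8] [12.6  9.6  0. ]
0.173 [ 0.4 -0.3  0.2] [-57.3 120.3  51.9] [12.6  9.6  0. ]
```

>>> servo_tool(deltas="-16 30 -7 3 2 0 20; -32 60 -14 6 4.5 0 20; -48 92 -21 9 7 0 20; -64 124 -28 12 9 0 20; -70 137 -31 12.3 9.2 0 20; -70 137 -31 12.3 9.2 0 20; -70 137 -31 12.3 9.2 0 20")

```text
time: 7.75
tool_pos: [0.4284, -0.3085, 0.2848]
ee_rot: [-0.228, 0.953, 0.165, 0.112]
force: [-0.2, 0.9, -4.4]
grip_width: 0.4
finger_force: 91.6
```

```bash
python3 go.py; python3 m.py w4 nipple_right coupler_mouth
python3 - <<'E'
from h import *
import pickle
a=[]
for n in('side','top'):
    p=grab_frame(n); pickle.dump(p,open(n+'4.pkl','wb'))
    q=proj(p,[[.45,-.22,.15]])[0].astype(int); print(n,q)
    a.append(cv2.resize(p['image'][max(q[1]-70,0):q[1]+70,q[0]-65:q[0]+65],None,fx=3,fy=3,interpolation=cv2.INTER_CUBIC)); print(a[-1].shape)
h=min(x.shape[0] for x in a)
save('st4',np.hstack([x[:h] for x in a]))
E
```

```text
[ 0.4 -0.3  0.3] [-1.   0.4  1.7  0.4  1.4  0.1] 0.40016245718771415 91.63541078567505
0.26 [ 0.4 -0.3  0.3] [-2.1  3.2 -2.6] [ 0.3  0.5 -0. ]
0.173 [ 0.4 -0.3  0.2] [-1.3  2.8 84.4] [ 0.3  0.5 -0. ]
[ 0.4284 -0.3085  0.2848] [-0.2281  0.953   0.1647  0.112 ]
nipple_right [(array([ 0.467, -0.194,  0.076]), 0.59, array([323., 161.]))]
coupler_mouth [(array([ 0.454, -0.264,  0.204]), 0.74, array([327., 187.]))]
side [440 126]
(420, 390, 3)
top [448 275]
(420, 390, 3)
```

View pics/st4.png

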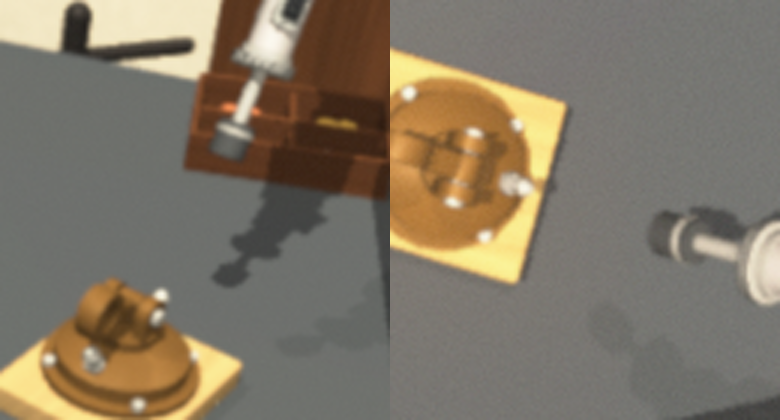

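>>> servo_tool(deltas="-1 3 20 .3 .5 0 20; -1 3 50 .3 .5 0 20; -1 2 80 .3 .5 0 20; -1 2 105 .3 .5 0 20; -1 2 112 .3 .5 0 20; -1 2 112 .3 .5 0 20; -1 2 112 .3 .5 0 20")

```text
time: 8.7
tool_pos: [0.4445, -0.2589, 0.1877]
ee_rot: [-0.23, 0.952, 0.165, 0.116]
force: [-0.3, -0.7, -3.9]
grip_width: 0.403
finger_force: 91.5
```

```bash
cat > chk.py <<'E'
from go import *
import sys
s=readout.read_state(); W=rot(s['ee_rot']).as_matrix(); z=W[:,2]; print(s['tool_pos'].round(4),'zerr',delta(s['tool_pos'])[1])
M=s['tool_pos']+.1083*z
d=M-foot; al=d@ax; print('mouth along ax mm',al*1e3,'lateral world mm',(d-al*ax)*1e3)
a=[]
for n in('wrist','side','top'):
    s=readout.read_state(); p=grab_frame(n); big=5
    ring=[M+.015*(np.cos(t)*W[:,0]+np.sin(t)*W[:,1]) for t in np.linspace(0,6.28,13)]
    q=proj(p,[M,M-.127*z]+ring,s); k=proj(p,[foot+.006*ax,foot+.018*ax,foot+.025*ax],s)
    print(n,q[0],k[1]); m=((q[0]+k[1])/2).astype(int); b=np.array([26,32])
    for t in('coupler_mouth','nipple_right'):
        print('  ',t,[(np.round(o['point'],3),round(o['conf'],2),proj(p,o['point'],s)[0].round()) for o in spotter.spot_in(p,t)[:1]])
    c=cv2.resize(p['image'][m[1]-b[1]:m[1]+b[1],m[0]-b[0]:m[0]+b[0]],None,fx=big,fy=big,interpolation=cv2.INTER_CUBIC)
    T=lambda v:tuple(int(x) for x in (v-m+b+.5)*big)
    for v in k: cv2.circle(c,T(v),3,(0,255,0),1)
    for v in q[2:]: cv2.circle(c,T(v),2,(255,0,0),1)
    cv2.circle(c,T(q[0]),3,(255,0,255),1); a.append(c)
save(sys.argv[1],np.hstack(a))
E
python3 chk.py c5
```

```text
[ 0.4 -0.3  0.2] zerr [ 0.1  0.  -0. ]
mouth along ax mm 38.94273401727757 lateral world mm [ 0.9 -0.   0.1]
wrist [322.4 195.9] [322.1 190.1]
   coupler_mouth [(array([ 0.5, -0.2,  0.1]), 0.62, array([328., 185.]))]
   nipple_right [(array([ 0.5, -0.2,  0.1]), 0.57, array([324., 174.]))]
side [431.1 147.2] [428.2 154.9]
   coupler_mouth [(array([ 0.5, -0.1,  0.1]), 0.61, array([407., 177.]))]
   nipple_right []
top [433.6 268.2] [426.8 266.6]
   coupler_mouth [(array([ 0.5, -0.2,  0.1]), 0.65, array([438., 272.]))]
   nipple_right [(array([ 0.5, -0.2,  0.1]), 0.58, array([423., 267.]))]
```

View pics/c5.png

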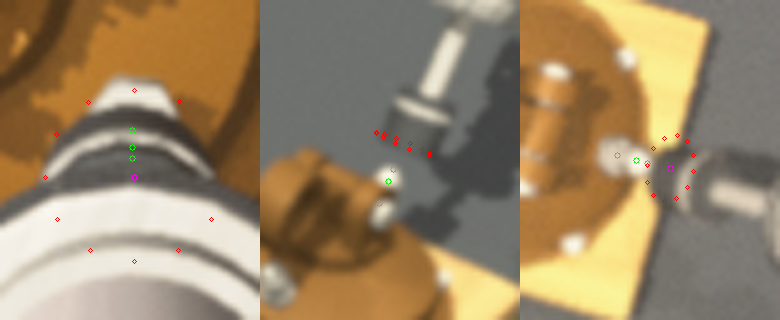

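The wrist view has coupler and nipple lined up to about 1 px. The side and top views suggest a small offset across the other axis, so I'll measure it from the bright tube.

```bash
cat > tube.py <<'E'
from go import *
s=readout.read_state(); W=rot(s['ee_rot']).as_matrix(); z=W[:,2]; M=s['tool_pos']+.1083*z
from scipy.ndimage import map_coordinates
for n in('side','top'):
    p=grab_frame(n); g=p['image'].min(2).astype(float)
    print(n,'px per mm of tool x,y:',[((proj(p,M+.01*W[:,i])-proj(p,M))[0]/10).round(2) for i in(0,1)])
    for t in(.005,.015,.025,.035,.045,.055,.065,.071,.079,.085):
        P=M-t*z; a,b=proj(p,[P,P-.005*z]); d=(b-a)/np.linalg.norm(b-a); nn=np.array([-d[1],d[0]])
        w=np.arange(-12,12.1,1); v=map_coordinates(g,[a[1]+w*nn[1],a[0]+w*nn[0]],order=1)
        sc=[((proj(p,P+.01*W[:,i])[0]-a)@nn)/10 for i in(0,1)]
        print(int(t*1e3),np.array(sc).round(2),v.astype(int))
E
python3 tube.py
```

```text
side px per mm of tool x,y: [array([-0.4, -0.1]), array([-0.1, -0.1])]
5 [-0.4 -0.1] [110 109 109 109 110 109 103  91  82  83  89  93  97  98  95  90  83  75
  69  77  92  90  82  75  69]
15 [-0.4 -0.1] [110 109 109 110 110 109 108 102 108 120 132 132 132 133 130 128 116 100
  89  89 103 109 106  93  77]
25 [-0.4 -0.1] [109 109 109 110 110 109 105  95  85  90  98 113 125 124 122 108  98  92
  84  92 103 107 103  92  74]
35 [-0.4 -0.1] [109 110 110 110 109 109 109 109 110 110 119 158 195 209 193 156 122 110
 110 110 109 109 109 107  98]
45 [-0.4 -0.1] [109 109 109 109 109 109 109 109 109 110 124 159 197 211 194 154 118 110
 109 109 109 104  91  77  70]
55 [-0.4 -0.1] [109 109 109 109 109 110 110 109 109 110 120 155 192 207 189 152 120 110
 109 109 109 106  91  75  72]
65 [-0.4 -0.1] [109 109 109 109 109 109 110 109 109 107 101 102 112 121 120 114 109 109
 109 109 109 107  99  82  71]
71 [-0.4 -0.1] [109 109 107 107 110 118 123 126 120 120 120 118 119 124 129 121 113 110
 111 112 108 105 100  90  83]
79 [-0.4 -0.1] [108 107 105 105 117 141 157 168 171 165 172 181 179 181 186 182 173 15
[... 698 characters left out ...]
4 -0.3] [115 116 115 110  99  83  78  78  76  80  90 126 158 176 184 172 144 123
 117 115 116 115 116 116 116]
55 [-0.4 -0.3] [117 117 115 108  95  82  78  80  84  87  96 117 141 152 154 145 132 123
 119 118 117 116 116 116 115]
65 [-0.4 -0.3] [115 112 107 100  99 108 126 146 159 171 185 183 184 193 182 171 173 174
 166 155 139 122 116 115 113]
71 [-0.4 -0.3] [110 103 106 128 155 177 189 190 190 187 187 188 189 191 191 193 193 191
 190 191 192 193 180 158 126]
79 [-0.4 -0.3] [117 138 171 184 168 158 166 179 183 189 194 199 202 205 208 207 204 200
 195 190 181 169 166 177 186]
85 [-0.4 -0.3] [120 151 177 180 175 169 164 167 175 187 195 200 207 210 212 212 210 206
 203 194 187 182 175 168 173]
```

```bash
cat > tube2.py <<'E'
from go import *
np.set_printoptions(precision=2,suppress=True,linewidth=150)
from scipy.ndimage import map_coordinates
s=readout.read_state(); W=rot(s['ee_rot']).as_matrix(); z=W[:,2]; M=s['tool_pos']+.1083*z
for n in('side','top'):
    p=grab_frame(n); g=p['image'].min(2).astype(float)
    for name,o,dr,ts in(('tube',M,-z,(.035,.04,.045,.05,.055)),('nip',foot,ax,(.004,.008,.012,.015,.018,.021))):
        for t in ts:
            P=o+t*dr; a,b=proj(p,[P,P+.005*dr]); d=(b-a)/np.linalg.norm(b-a); nn=np.array([-d[1],d[0]])
            w=np.arange(-6,6.1,.5); v=map_coordinates(g,[a[1]+w*nn[1],a[0]+w*nn[0]],order=1)
            sc=np.array([((proj(p,P+.01*W[:,i])[0]-a)@nn)/10 for i in(0,1)])
            th=np.clip(v-120,0,None); print(n,name,int(t*1e3),'px/mm x,y',sc,'off %.2f'%((th*w).sum()/(th.sum()+1e-6)),'' if name=='tube' else v[::2].astype(int))
E
python3 tube2.py
```

```text
side tube 35 px/mm x,y [-0.38 -0.11] off 0.98 
side tube 40 px/mm x,y [-0.38 -0.11] off 0.94 
side tube 45 px/mm x,y [-0.38 -0.11] off 0.94 
side tube 50 px/mm x,y [-0.38 -0.11] off 0.95 
side tube 55 px/mm x,y [-0.38 -0.11] off 0.95 
side nip 4 px/mm x,y [-0.38 -0.11] off 1.40 [ 53  62  67  68  68  87 147 189 177 137 110  94  79]
side nip 8 px/mm x,y [-0.38 -0.11] off 1.86 [ 58  62  68  69  66  68  96 126 133 123 112 102  88]
side nip 12 px/mm x,y [-0.38 -0.11] off 0.00 [ 61  60  62  63  65  63  51  61  74  95 107 108 104]
side nip 15 px/mm x,y [-0.38 -0.11] off 0.00 [ 80  80  77  82 105 116 109  99  96 102 108 110 109]
side nip 18 px/mm x,y [-0.38 -0.11] off -0.33 [101 101 103 126 169 192 199 174 141 119 111 109 109]
side nip 21 px/mm x,y [-0.38 -0.11] off -0.27 [109 109 110 132 180 214 221 192 151 123 111 109 109]
top tube 35 px/mm x,y [-0.38 -0.27] off 1.73 
top tube 40 px/mm x,y [-0.38 -0.27] off 1.76 
top tube 45 px/mm x,y [-0.39 -0.27] off 1.83 
top tube 50 px/mm x,y [-0.39 -0.27] off 1.85 
top tube 55 px/mm x,y [-0.39 -0.27] off 1.75 
top nip 4 px/mm x,y [-0.36 -0.25] off 0.46 [ 56  61  86 127 159 175 184 187 179 158 119  72  58]
top nip 8 px/mm x,y [-0.36 -0.25] off 0.25 [ 54  55  89 137 164 172 181 177 165 153 116  73  55]
top nip 12 px/mm x,y [-0.36 -0.25] off 0.00 [ 57  58  74 114 153 175 186 177 151 121  85  59  54]
top nip 15 px/mm x,y [-0.36 -0.25] off 0.10 [ 62  60  70 108 156 194 210 199 167 119  77  55  52]
top nip 18 px/mm x,y [-0.36 -0.25] off 0.29 [ 79  73  76 112 166 210 224 221 195 140  85  63  62]
top nip 21 px/mm x,y [-0.36 -0.25] off 0.34 [113 100  89 110 162 210 225 221 196 145 101  90  90]
```

>>> servo_tool(deltas="1 .5 0 0 0 0 20; 2 1 2 0 0 0 20; 2 1 5 0 0 0 20; 2 1 5 0 0 0 20; 2 1 5 0 0 0 20", newtons=110)

```text
time: 9.85
tool_pos: [0.4469, -0.256, 0.1825]
ee_rot: [-0.231, 0.952, 0.164, 0.116]
force: [-0.4, -0.7, -4.5]
grip_width: 0.399
finger_force: 109.3
```

```bash
python3 tube2.py | grep -v "nip [48]\|nip 12\|nip 15"
python3 - <<'E'
from go import *
s=readout.read_state(); W=rot(s['ee_rot']).as_matrix(); d=s['tool_pos']-foot
print('lat tool',W.T@d*1e3, 'zerr',delta(s['tool_pos'])[1], 'force tool',W.T@s['force'],s['q'])
E
```

```text
side tube 35 px/mm x,y [-0.38 -0.11] off 0.95 
side tube 40 px/mm x,y [-0.38 -0.11] off 0.93 
side tube 45 px/mm x,y [-0.38 -0.11] off 0.88 
side tube 50 px/mm x,y [-0.38 -0.11] off 0.82 
side tube 55 px/mm x,y [-0.38 -0.11] off 0.97 
side nip 18 px/mm x,y [-0.38 -0.11] off -0.35 [102 102 103 126 168 192 199 174 140 119 112 110 110]
side nip 21 px/mm x,y [-0.38 -0.11] off -0.30 [109 108 110 131 179 210 216 188 148 122 112 110 109]
top tube 35 px/mm x,y [-0.38 -0.27] off 1.64 
top tube 40 px/mm x,y [-0.38 -0.27] off 1.69 
top tube 45 px/mm x,y [-0.38 -0.27] off 1.75 
top tube 50 px/mm x,y [-0.39 -0.27] off 1.77 
top tube 55 px/mm x,y [-0.39 -0.27] off 1.88 
top nip 18 px/mm x,y [-0.36 -0.25] off 0.28 [ 81  72  75 104 151 194 208 200 175 129  81  64  64]
top nip 21 px/mm x,y [-0.36 -0.25] off 0.41 [115  95  82  92 123 140 155 155 139 106  83  81  88]
lat tool [   2.2    0.8 -141.1] zerr [0. 0. 0.] force tool [-2.5  2.5  4.1] [-0.9  0.5  1.8  0.5  1.2  0.1]
```

>>> servo_tool(deltas=".5 .6 2 0 0 0 20; .5 .6 4 0 0 0 20; .5 .6 6 0 0 0 20; .5 .6 8 0 0 0 20; .5 .6 9 0 0 0 20; .5 .6 10 0 0 0 20")

```text
time: 10.55
tool_pos: [0.4491, -0.2517, 0.1737]
ee_rot: [-0.231, 0.952, 0.164, 0.116]
force: [0.2, 0.6, -4.5]
grip_width: 0.399
finger_force: 109.3
```

```bash
cat > st.py <<'E'
from go import *
np.set_printoptions(precision=2,suppress=True)
s=readout.read_state(); W=rot(s['ee_rot']).as_matrix(); d=s['tool_pos']-foot
print('rel tool',W.T@d*1e3, 'zerr',delta(s['tool_pos'])[1], 'F tool',W.T@s['force'],'T',W.T@s['wrist_torque'],s['grip_width'],s['finger_force'])
E
python3 st.py
```

```text
rel tool [   2.74    1.36 -131.  ] zerr [0.02 0.02 0.  ] F tool [-0.97  1.42  4.21] T [-0.49 -0.33  0.02] 0.39924158686983924 109.29281830787659
```

>>> servo_tool(deltas="0 0 1 0 0 0 20; 0 0 2 0 0 0 20; 0 0 3 0 0 0 20; 0 0 4 0 0 0 20; 0 0 5 0 0 0 20; 0 0 6 0 0 0 20")

```text
time: 11.15
tool_pos: [0.4502, -0.2493, 0.1687]
ee_rot: [-0.231, 0.952, 0.164, 0.116]
force: [1.7, -3.2, -2.8]
grip_width: 0.398
finger_force: 109.3
```

```bash
python3 st.py; python3 tube2.py | grep tube
```

```text
rel tool [   2.9     1.92 -125.28] zerr [ 0.08  0.01 -0.  ] F tool [-0.05  4.42  1.19] T [-1.21 -0.22 -0.01] 0.39802970158973655 109.34154152870178
side tube 35 px/mm x,y [-0.38 -0.11] off 0.88 
side tube 40 px/mm x,y [-0.38 -0.11] off 0.84 
side tube 45 px/mm x,y [-0.38 -0.11] off 0.89 
side tube 50 px/mm x,y [-0.38 -0.11] off 0.87 
side tube 55 px/mm x,y [-0.38 -0.11] off 0.89 
top tube 35 px/mm x,y [-0.37 -0.26] off 1.63 
top tube 40 px/mm x,y [-0.38 -0.26] off 1.69 
top tube 45 px/mm x,y [-0.38 -0.26] off 1.76 
top tube 50 px/mm x,y [-0.38 -0.26] off 1.82 
top tube 55 px/mm x,y [-0.38 -0.27] off 1.76
```

>>> servo_tool(deltas="0 .6 0 0 0 0 20; 0 .6 1 0 0 0 20; 0 .6 2 0 0 0 20; 0 .6 3 0 0 0 20; 0 .6 4 0 0 0 20")

```text
time: 11.75
tool_pos: [0.4505, -0.247, 0.1648]
ee_rot: [-0.231, 0.952, 0.164, 0.116]
force: [0.6, 0.3, -4.4]
grip_width: 0.403
finger_force: 109.6
```

```bash
python3 st.py
```

```text
rel tool [   2.52    1.48 -120.82] zerr [-0.03  0.04 -0.  ] F tool [-0.64  1.74  4.04] T [-0.42 -0.27  0.05] 0.40293423772587583 109.56522703170776
```

>>> servo_tool(deltas="0 0 1 0 0 0 20; 0 0 2 0 0 0 20; 0 0 3 0 0 0 20; 0 0 4 0 0 0 20; 0 0 4 0 0 0 20")

```text
time: 12.25
tool_pos: [0.4514, -0.2458, 0.1619]
ee_rot: [-0.231, 0.952, 0.164, 0.116]
force: [-3.6, -4.4, 5.6]
grip_width: 0.398
finger_force: 110.7
```

```bash
python3 st.py;  python3 tube2.py | grep tube
```

```text
rel tool [   2.88    2.14 -117.59] zerr [0.05 0.01 0.  ] F tool [-2.81  0.11 -7.44] T [ 0.04 -0.64  0.02] 0.3977643634623853 110.70381760597229
side tube 35 px/mm x,y [-0.38 -0.11] off 0.95 
side tube 40 px/mm x,y [-0.38 -0.11] off 0.99 
side tube 45 px/mm x,y [-0.38 -0.11] off 1.01 
side tube 50 px/mm x,y [-0.38 -0.11] off 0.94 
side tube 55 px/mm x,y [-0.38 -0.11] off 0.99 
top tube 35 px/mm x,y [-0.37 -0.26] off 1.72 
top tube 40 px/mm x,y [-0.37 -0.26] off 1.70 
top tube 45 px/mm x,y [-0.38 -0.26] off 1.73 
top tube 50 px/mm x,y [-0.38 -0.26] off 1.72 
top tube 55 px/mm x,y [-0.38 -0.26] off 1.86
```

>>> servo_tool(deltas="0 0 1.5 0 0 0 20; 0 0 3 0 0 0 20; 0 0 4.5 0 0 0 20; 0 0 6 0 0 0 20; 0 0 6 0 0 0 20")

```text
time: 12.85
tool_pos: [0.4524, -0.2431, 0.1568]
ee_rot: [-0.231, 0.952, 0.164, 0.116]
force: [-4.0, -4.6, 7.2]
grip_width: 0.395
finger_force: 111.0
```

```bash
cat > len.py <<'E'
from go import *
np.set_printoptions(precision=2,suppress=True,linewidth=170)
from scipy.ndimage import map_coordinates
s=readout.read_state(); W=rot(s['ee_rot']).as_matrix(); z=W[:,2]; M=s['tool_pos']+.1083*z-np.array(W[:,0])*.0025
p=grab_frame('side'); g=p['image'].min(2).astype(float)
t=np.arange(.0,.092,.002); q=proj(p,[M-k*z for k in t]); print(map_coordinates(g,[q[:,1],q[:,0]],order=1).astype(int))
E
python3 st.py; python3 len.py
```

```text
rel tool [   2.96    2.25 -111.72] zerr [ 0.06 -0.    0.  ] F tool [-2.74 -0.54 -9.01] T [ 0.07 -0.56 -0.03] 0.3947194904768895 110.95203280448914
[122 109  87  65  49  54  66  83  93  99 112 139 169 168 144 116 124 152 189 202 208 210 208 209 211 208 207 206 200 197 186 155 127 117 117 126 145 166 172 175 177 200
 213 221 227 233]
```

>>> servo_tool(deltas="0 0 1.5 0 0 0 20; 0 0 3 0 0 0 20; 0 0 4.5 0 0 0 20; 0 0 6 0 0 0 20; 0 0 7.5 0 0 0 20; 0 0 8 0 0 0 20; 0 0 8 0 0 0 20")

```text
time: 13.6
tool_pos: [0.4535, -0.2394, 0.1501]
ee_rot: [-0.231, 0.952, 0.164, 0.116]
force: [-4.5, -6.3, 10.0]
grip_width: 0.398
finger_force: 111.2
```

```bash
python3 st.py; python3 len.py; python3 chk.py c6
```

```text
rel tool [   2.99    2.28 -103.96] zerr [ 0.07 -0.01 -0.  ] F tool [ -2.77  -0.31 -12.33] T [ 0.29 -0.71 -0.01] 0.3978870888942332 111.22437357902527
[ 80 100 110 118 120 105  83  64  51  56  69  85  95 100 116 143 172 165 140 112 125 156 190 203 208 209 206 205 203 194 182 152 127 116 118 128 145 165 163 169 178 200
 213 221 227 234]
[ 0.5 -0.2  0.2] zerr [ 0.1 -0.  -0. ]
mouth along ax mm -4.330774855247726 lateral world mm [ 3.6 -1.1 -0. ]
wrist [322.4 195.9] [319.5 208. ]
   coupler_mouth [(array([ 0.5, -0.2,  0.1]), 0.65, array([330., 189.]))]
   nipple_right []
side [423.5 162.3] [428.2 154.9]
   coupler_mouth [(array([ 0.5, -0.2,  0.1]), 0.73, array([432., 149.]))]
   nipple_right []
top [420.2 263. ] [426.8 266.6]
   coupler_mouth [(array([ 0.5, -0.2,  0.1]), 0.8, array([429., 267.]))]
   nipple_right []
```

View pics/c6.png

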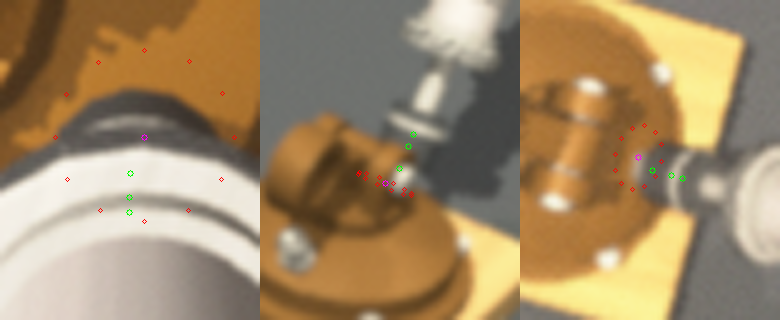

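The final picture shows the coupler seated over the nipple, with only its hexagon showing below, at side crop (405,175). The coupler's collar has moved about 15 mm towards the gun, and the push is about 16 N. That puts the nozzle roughly 14–16 mm in, past half stroke.

```bash
python3 st.py; python3 -c "
from cell import order
print(order.finish_job())"
```

```text
rel tool [   3.      2.25 -104.  ] zerr [ 0.07 -0.01 -0.  ] F tool [ -2.35  -2.01 -11.58] T [ 0.31 -0.73 -0.01] 0.3994343231605158 111.22533559799194
the job is handed in; nothing more can be done
None
```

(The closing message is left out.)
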